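# Centre the tea tin on the portion scale

### The job

Set the short, wide tin gently upright on the small round pan of the scale, then, with it standing on the pan, slide it towards the two posts until it bears on both at once and press it home for a moment, lightly but firmly (about 6 N on each post, never so hard that a post is bent). Leave it standing there, centred on the pan with no edge overhanging, and disturb nothing else on the worktop.

Things in the scene. Friction and masses are not known exactly. Their poses are not given: they have to be found in the camera images.
- tin_mid (a point): Centre, half-way up, of the short wide tin: a closed plain metal cylinder, diameter 60 mm, height 75 mm, mass 0.2 to 0.45 kg, loose, standing upright on the worktop. Its z axis is the tin's axis. (The other tin, thinner and taller, 48 mm by 115 mm, is not wanted; the two may stand either way round.)
- scale: The scale's white housing, stuck fast to the worktop. Origin on the worktop under the pan's true place; x points away from the dark display, level, towards the posts' side; y left, z up. It is 130 mm wide in y, reaches from 105 mm in front of its origin (-x, display) to 60 mm behind it, and its top is at 28 mm.
- pan_true (a point): Where the centre of the pan's upper face would be if the pan sat true; axes as the scale's. The pan is a steel disc, diameter 74 mm, upper face 38 mm above the worktop, held fast on the housing by magnets, but stuck on carelessly: up to 11 mm off in x, 5 mm in y and 0.08 rad in yaw, and this is not measured. See or feel where it is. The tin must be centred on the pan itself.
- posts_true (a point): Midway between the feet of the pan's two upright posts if the pan sat true: 23.4 mm along x from pan_true. The posts are fixed to the pan and shifted with it, at y = +26.0 (left) and -26.0 mm (right), diameter 10, 60 mm tall, rigid. A tin touching both is centred on the pan. Pressed home, each should feel at least 4 N for 0.2 s; over 14 N from the tin bends it (a failure).
- push_height (a point): A point 18 mm above pan_true, a good height for fingertips that push the tin. Pushed off-line, the tin sticks by friction on one post alone. The force it puts on the fingers then leans a little sideways, away from that post, and nudged 1 to 2 mm to either side it resists more towards that post: shift the push away from it by some mm. Sliding on the pan alone takes 1 to 3 N.

How it is judged:
By the outcome, as a careful person would: the job done as asked, in the order asked, and still so for the second after the job is handed in, with the robot touching nothing.
It also fails if it takes over 72 s, if anything falls off the work surface, if the arm or the gripper's body presses on something with over 40 N, if the wrist force passes 120 N, or if a joint passes its speed limit or range.

### The arm

A 6-joint arm with a two-finger parallel gripper is mounted at the origin on the work surface. World frame = base frame: x ahead of the robot, y to its left, z up, the work surface at z = 0. Lengths are in m, angles in rad, forces in N, time in s.
With the tool pointing down it reaches from about 0.35 to 0.975 m from the base axis. Payload 4.9 kg.
Tool frame: the origin (TCP) lies at the very end of the fingers, on their centre line; the grasp point (between the pads) lies 19 mm behind it; z points along the fingers, y is the line along which they close (so a half turn about z gives the same grasp; the last joint's range is limited). The gripper opens to 85 mm and grips with 20 to 120 N. Pads are 22 mm wide; open, the fingers measure 114 mm over their backs; the gripper's body (76 mm by 85 mm) begins 54 mm behind the grasp point. The pads swing forward as they close: fully open they stand 13 mm farther back than shut.
Start: joints at [-1.448, 0.053, 1.613, -0, 1.476, -0.119], TCP at [0.15, -0.607, 0.231] pointing down, gripper open.
Joint ranges: [-3.01, 3.01], [-1.01, 2.22], [0.06, 2.58], [-1.02, 4.17], [0.09, 2.62], [-3.14, 3.14]. Speed limits (rad/s): [2.57, 2.57, 3.14, 3.14, 3.14, 3.14].

### API

Orientations are given as a 3x3 rotation matrix whose columns are the frame's x, y, z axes.
In Python, from rig import arm, cams gives the robot as it stands.
- The arm moves only by the tool drive_tool, never from a script. Its argument "plan" is a list of rows, each a list of 7 numbers: the shift along the world's x, y, z as a fraction of full scale, then the turn, a rotation vector about the world's x, y, z as a fraction of full scale, then the opening, from -1 (shut) to 1 (fully open). A call has 1 to 8 rows; each row is the pose to reach, as a shift and turn from the pose commanded when the call began; what a row does not reach only later rows make up. Full scale, the value 1, is 0.3 m for a shift and 30 degrees for a turn. A row lasts 1/8 s, in which the tool goes at most 62.5 mm and 10.7 degrees, less where a joint would pass 70% of its speed; a pose out of reach is approached as far as the arm can. A call with a number of a shift or a turn outside -1 to 1 is refused whole. A call with a gripper value outside its range is refused whole. The fingers move at their own pace and stop on an object; "squeeze" is the grip in N (left out, the last holds). Time passes only in rows, so rows that repeat a pose let the fingers close. It gives the time, the measured TCP pose, the force, the opening and the grip force at its end, in the units of the state.
- arm.get_state(): the state, without advancing time (a new reading comes with each control period).
- cams.grab_frame(name): name is "side" or "top" or "wrist"; returns a dict with "img" (480x640x3 uint8, red, green, blue), "fovy" (degrees; the focal length in pixels is half the picture's height over the tangent of half this angle, whatever the lens; pixels are square), "cx", "cy" (the principal point, pixels), "view" (4x4, takes a point from world to camera coordinates); the wrist camera has in their place "tool_from_camera" (4x4, takes a point from camera to tool coordinates, whose origin is the TCP and whose axes are the flange's). Camera axes: x right, y down, z forward; pixel columns grow to the right and rows downward; lengths in m; the calibration is good to about 2 mm. The wrist camera is an equidistant fisheye: a pixel r from the principal point sees the ray r / f radians off the axis. A picture is of the moment at which its call begins: read the wrist's pose just before it. There is no depth.
- arm.finish_job(): hands the job in; it is judged then, once.
The state is a dict: "time_s": time; "qpos": joint angles; "joint_velocities": joint speeds; "effort": joint torques, N m; "eef_pos": TCP position; "eef_rot": TCP orientation; "contact_force": force on the tool from outside, world axes, zero at the start; "ft_torque": the same for the moment, N m; "gripper_width": finger opening in m; "gripper_force": force on a finger pad.
Only numpy, scipy, OpenCV 4.12 (cv2) and the standard library are available. Lean on these libraries where they do the work, as an engineer would, in place of code of your own. Each camera call takes 0.05 s, during which the arm holds its last target. There are 200 camera calls.

## Working session

There is one attempt and no reset: what is moved stays moved. The work goes in short steps, Python scripts to look and compute and a tool call to move; the robot and the scene stay as the last step left them, time stands still between calls to the robot, and variables do not carry over. Pictures are saved under pics/ and viewed, at most 10 in all, crops included, and the job is handed in when it is done.

Besides the shell and the picture viewer there is one more tool, called after "Emit:" in YAML: its name, and indented under it one key for each argument. drive_tool: Moves the arm, as the interface text tells. Its arguments: {"type":"object","properties":{"plan":{"type":"array","items":{"type":"array","items":{"type":"number"}}},"squeeze":{"type":"number"}},"required":["plan"]}

```bash
mkdir -p pics
cat > h.py <<'E'
import numpy as np, cv2
from rig import arm, cams
def grab(n,fn=None):
    s=arm.get_state(); d=cams.grab_frame(n)
    if fn: cv2.imwrite('pics/'+fn,d['img'][:,:,::-1])
    d['s']=s; d['f']=240/np.tan(np.radians(d['fovy'])/2); return d
def ray(d,u,v):
    x=np.array([u-d['cx'],v-d['cy']])/d['f']
    if 'view' in d:
        c=np.linalg.inv(d['view']); r=np.r_[x,1]
    else:
        T=np.eye(4);T[:3,:3]=np.array(d['s']['eef_rot']);T[:3,3]=d['s']['eef_pos']
        c=T@np.array(d['tool_from_camera']); t=np.hypot(*x); r=np.r_[x*np.sinc(t/np.pi),np.cos(t)]
        if t>0: r[:2]=x/t*np.sin(t)
    r=c[:3,:3]@r; return c[:3,3],r
def onz(d,u,v,z):
    o,r=ray(d,u,v); return o+r*(z-o[2])/r[2]
def proj(d,p):
    p=np.r_[p,1]
    if 'view' in d:
        q=np.array(d['view'])@p; x=q[:2]/q[2]
    else:
        T=np.eye(4);T[:3,:3]=np.array(d['s']['eef_rot']);T[:3,3]=d['s']['eef_pos']
        q=np.linalg.inv(T@np.array(d['tool_from_camera']))@p
        n=np.hypot(q[0],q[1]); x=q[:2]/n*np.arctan2(n,q[2])
    return x*d['f']+[d['cx'],d['cy']]
E
python3 - <<'E'
from h import *
a=grab('side','s0.png');b=grab('top','t0.png');w=grab('wrist','w0.png')
for d in(a,b): print(np.linalg.inv(d['view']).round(3).tolist(),d['f'],d['cx'],d['cy'])
print(w['tool_from_camera'],w['f'],w['cx'],w['cy']); print(arm.get_state())
cv2.imwrite('pics/st0.png',cv2.resize(np.vstack([a['img'],b['img']])[:,:,::-1],(400,600)))
E
```

```text
[[-0.904, -0.22, 0.365, 0.223], [-0.426, 0.437, -0.792, 0.57], [0.015, -0.872, -0.489, 0.483], [0.0, 0.0, 0.0, 1.0]] 502.723834108638 316.98663837041096 246.29724270202453
[[0.011, -0.993, 0.114, 0.445], [-0.999, -0.015, -0.032, -0.062], [0.033, -0.113, -0.993, 0.981], [0.0, 0.0, 0.0, 1.0]] 548.1930820182833 326.9684111069585 231.71958086582066
[[-3.13161627e-04 -9.64731460e-01 -2.63235849e-01  6.52738292e-02]
 [ 9.99999948e-01 -3.23362731e-04 -4.57160502e-06  1.52983423e-04]
 [-8.07102920e-05 -2.63235837e-01  9.64731511e-01 -1.40891667e-01]
 [ 0.00000000e+00  0.00000000e+00  0.00000000e+00  1.00000000e+00]] 371.64829954431775 318.35562401752435 239.77962202843852
{'time_s': 0.15, 'qpos': array([-1.44801333e+00,  5.32257303e-02,  1.61394772e+00, -1.33932156e-05,
        1.47601017e+00, -1.18998182e-01]), 'joint_velocities': array([ 0.00031768, -0.00220152, -0.00219272, -0.00031713,  0.00031502,
        0.00086255]), 'effort': array([ 2.15138925e-05, -3.94245279e+01, -3.70721340e+01, -1.11184295e-04,
        4.68653379e-03, -2.54942358e-05]), 'eef_pos': array([ 0.14958436, -0.60634518,  0.23035117]), 'eef_rot': array([[ 9.70912755e-01,  2.39433455e-01, -2.08085520e-04],
       [ 2.39433481e-01, -9.70911489e-01,  1.57735301e-03],
       [ 1.75638460e-04, -1.58129480e-03, -9.99998734e-01]]), 'contact_force': array([ 0.70736302, -0.52181074, -0.44818928]), 'ft_torque': array([ 0.02042743, -0.00535643,  0.02843888]), 'gripper_force': 0.0, 'gripper_width': 0.08528998762003212}
```

View pics/t0.png

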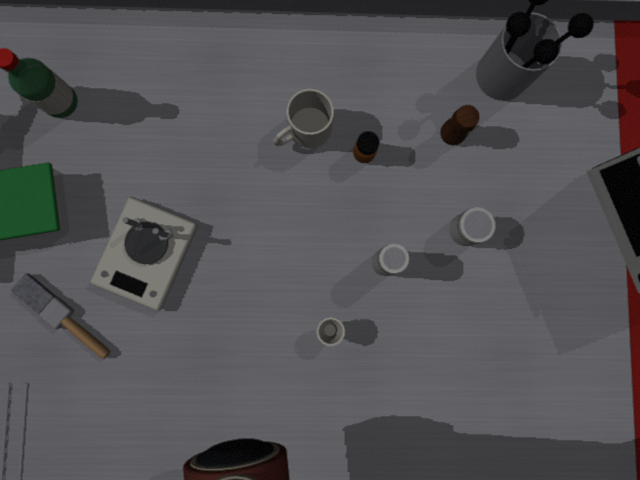

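View pics/s0.png

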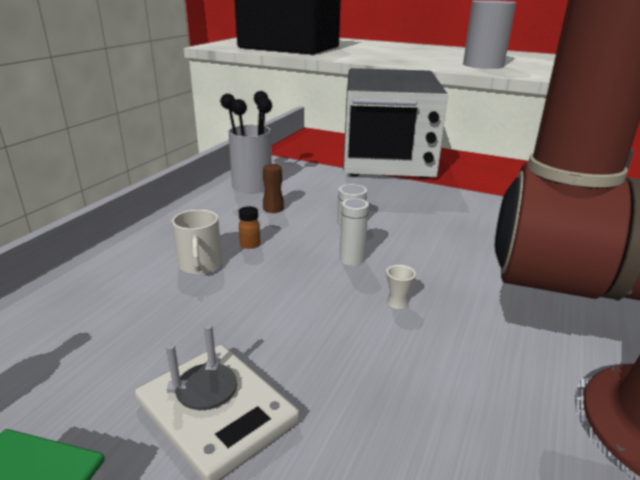

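The top view shows the wide tin with its rim at about (477,226) and the thin tin at (394,258). The scale's pan is at about (148,243), the display at (129,284), and the posts are on the upper side. The side view agrees: the wide tin is behind the tall thin one. Next I measure these by contour.

Run:
```python
from h import *
d=grab('top');im=d['img'];g=cv2.cvtColor(im,cv2.COLOR_RGB2GRAY)
hsv=cv2.cvtColor(im,cv2.COLOR_RGB2HSV)
a=cv2.resize(im[185:320,80:215],(500,500),interpolation=cv2.INTER_CUBIC)
b=cv2.resize(im[190:290,360:510],(300,200),interpolation=cv2.INTER_CUBIC)
c=np.zeros((500,800,3),np.uint8);c[:,:500]=a;c[:200,500:]=b
cv2.imwrite('pics/c1.png',c[:,:,::-1])
# housing: warm white
m=((im[:,:,0].astype(int)-im[:,:,2]>8)&(g>120)).astype(np.uint8)
m[:, 260:]=0;m[:170]=0;m[330:]=0
cs,_=cv2.findContours(m,0,2);c=max(cs,key=cv2.contourArea)
r=cv2.minAreaRect(cv2.convexHull(c));bp=cv2.boxPoints(r);print(r)
P=np.array([onz(d,*p,0.028) for p in bp]);print(P.round(4).tolist(),[np.linalg.norm(P[i]-P[i-1]).round(4) for i in range(4)])
# dark pan
for p in[(477,225),(394,257)]:
  for t in(150,165,180):
    m=np.zeros_like(g);x,y=p;m[y-25:y+25,x-25:x+25]=(g[y-25:y+25,x-25:x+25]>t)
    cs,_=cv2.findContours(m,0,2);c=max(cs,key=cv2.contourArea);print(t,cv2.fitEllipse(c), cv2.contourArea(c))
for q in[(477,225,.075),(394,257,.115)]:print(onz(d,*q),1)
print(g[226,445:505],g[205:250:2,477])
```

```text
((147.75001525878906, 214.25003051757812), (2.8284268379211426, 10.60660171508789), 45.0)
[[0.5754, 0.2271, 0.028], [0.5887, 0.2148, 0.028], [0.5853, 0.2112, 0.028], [0.5719, 0.2235, 0.028]] [np.float64(0.005), np.float64(0.0181), np.float64(0.005), np.float64(0.0181)]Traceback (most recent call last):
  File "<stdin>", line 18, in <module>
ValueError: max() iterable argument is empty
```

View pics/c1.png

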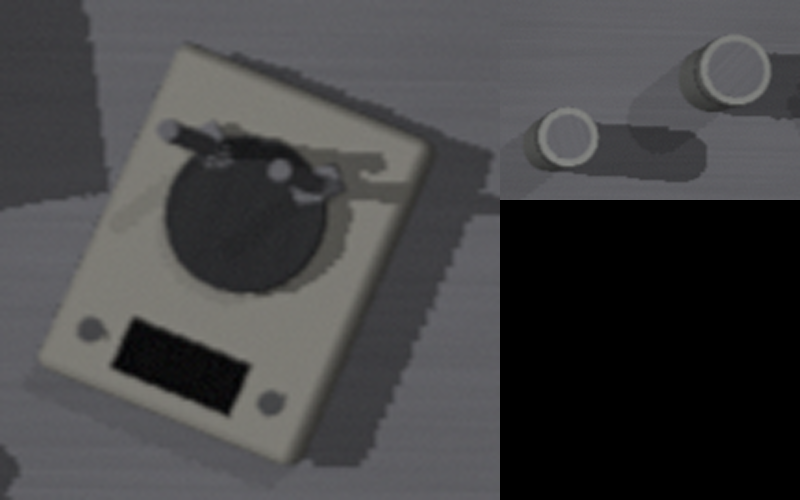

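The crop shows housing corners at (183,43), (430,145), (293,463) and (38,358). The pan disc centre is near (245,215), the post tops are at (170,130) and (280,170), and the wide tin's rim centre is at (735,70). I'll convert these to world positions.

Run:
```python
from h import *
d=grab('top')
k=lambda u,v:(80+u*135/500,185+v*135/500)
P=np.array([onz(d,*k(*p),.028) for p in[(183,43),(430,145),(293,463),(38,358)]])
print(P.round(4).tolist(),[np.linalg.norm(P[i]-P[i-1]).round(4) for i in range(4)])
x=P[0]+P[1]-P[2]-P[3];x/=np.linalg.norm(x);O=P.mean(0)+x*.0225
print('x',x,np.degrees(np.arctan2(x[1],x[0])),'origin',O)
print('pan',onz(d,*k(245,215),.038)); T=[onz(d,*k(*p),.098) for p in[(170,130),(280,170)]];print('posts',T,T[1]-T[0])
print('tin',onz(d,477.5,225,.075),'thin',onz(d,394,258.5,.115))
```

```text
[[0.6108, 0.2522, 0.028], [0.5643, 0.1351, 0.028], [0.4158, 0.1921, 0.028], [0.4626, 0.3107, 0.028]] [np.float64(0.1594), np.float64(0.126), np.float64(0.159), np.float64(0.1275)]
x [ 0.93192213 -0.36265843  0.        ] -21.26354947930412 origin [0.53432637 0.21439079 0.028     ]
pan [0.52916237 0.2165272  0.038     ]
posts [array([0.5603386 , 0.23274437, 0.098     ]), array([0.54360051, 0.18472842, 0.098     ])] [-0.01673809 -0.04801595  0.        ]
tin [ 0.5641682  -0.34427578  0.075     ] thin [ 0.50322563 -0.19684002  0.115     ]
```

Checks:
- The housing comes out at 159x127 mm, against a nominal 165x130 mm.
- The posts are 51 mm apart, against 52 mm.
- The midpoint of the posts gives a pan centre of about (0.530, 0.216), which agrees with the disc. The yaw is about -19°.
- The tin is at (0.564, -0.344).

I'll approach it from the inside, because the oven stands on its right.

Emit:
drive_tool:
  plan:
    - [0.93,0.93,0,0,0,0,1]
    - [0.93,0.93,0,0,0,0,1]
    - [0.93,0.93,0,0,0,0,1]
    - [0.93,0.93,0,0,0,0,1]
    - [0.93,0.93,0,0,0,0,1]
    - [0.93,0.93,0,0,0,0,1]
    - [0.93,0.93,0,0,0,0,1]
    - [0.93,0.93,0,0,0,0,1]
  squeeze: 30

```text
time_s: 1.25
eef_pos: [0.429, -0.3274, 0.2312]
eef_rot: [[0.97, 0.241, -0.001], [0.241, -0.97, -0.0], [-0.001, 0.0, -1.0]]
contact_force: [-0.6, -0.2, 0.1]
gripper_width: 0.0854
gripper_force: 0.0
```

Emit:
drive_tool:
  plan:
    - [0.447,-0.057,-0.2,0,0,0,1]
    - [0.447,-0.057,-0.2,0,0,0,1]
    - [0.447,-0.057,-0.2,0,0,0,1]
    - [0.447,-0.057,-0.2,0,0,0,1]
    - [0.447,-0.057,-0.2,0,0,0,1]

```text
time_s: 1.88
eef_pos: [0.5616, -0.3463, 0.1718]
eef_rot: [[0.971, 0.238, -0.0], [0.238, -0.971, -0.001], [-0.0, 0.0, -1.0]]
contact_force: [-0.3, -0.1, 0.2]
gripper_width: 0.0855
gripper_force: 0.0
```

Run:
```python
from h import *
d=grab('wrist','w1.png');s=d['s'];print(s['time_s'],s['eef_pos'],s['qpos'],s['contact_force'])
print(proj(d,[.564,-.344,.075]))
```

```text
1.875 [ 0.56157908 -0.34629427  0.17176524] [-6.65033696e-01  1.73981635e-01  1.58257370e+00 -5.64949973e-04
  1.38484748e+00  6.65924974e-01] [-0.30781875 -0.06405492  0.2029482 ]
[315.55433043 236.13386892]
```

View pics/w1.png

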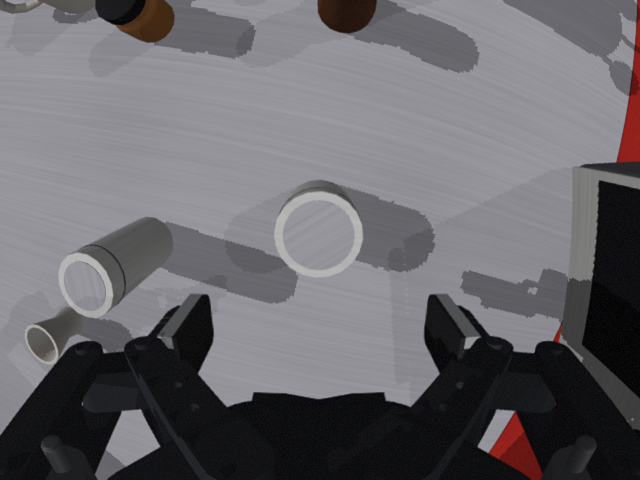

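The wrist view shows the wide tin's rim centred at (318.5,234) against a prediction of (315.5,236). The fingers have room on both sides, with the thin tin's rim at (87,284) and the oven edge at u≈570.

Run:
```python
from h import *
d=grab('wrist');s=d['s']
for q in[(318.5,234),(275,234),(362,234)]:print(onz(d,*q,.075))
p=onz(d,318.5,234,.075)-s['eef_pos'];print(p,s['eef_pos'])
```

```text
[ 0.56594646 -0.3454436   0.075     ]
[ 0.55910981 -0.31736403  0.075     ]
[ 0.57282079 -0.37352472  0.075     ]
[ 0.00424665  0.00068258 -0.09725417] [ 0.56169981 -0.34612617  0.17225417]
```

Emit:
drive_tool:
  plan:
    - [0.01,0,-0.16,0,0,0,1]
    - [0.01,0,-0.32,0,0,0,1]
    - [0.01,0,-0.483,0,0,0,1]
    - [0.01,0,-0.483,0,0,0,0]
    - [0.01,0,-0.483,0,0,0,-0.5]
    - [0.01,0,-0.483,0,0,0,-1]
    - [0.01,0,-0.483,0,0,0,-1]
    - [0.01,0,-0.483,0,0,0,-1]
  squeeze: 30

```text
time_s: 2.98
eef_pos: [0.5661, -0.3451, 0.0273]
eef_rot: [[0.971, 0.24, 0.001], [0.24, -0.971, -0.001], [0.001, 0.001, -1.0]]
contact_force: [-1.1, -0.8, -2.6]
gripper_width: 0.0594
gripper_force: 36.1
```

Emit:
drive_tool:
  plan:
    - [0,0,0,0,0,0,-1]
    - [0,0,0,0,0,0,-1]

```text
time_s: 3.22
eef_pos: [0.566, -0.345, 0.027]
eef_rot: [[0.971, 0.239, 0.0], [0.239, -0.971, -0.0], [0.0, 0.0, -1.0]]
contact_force: [-1.0, 0.3, -0.0]
gripper_width: 0.0592
gripper_force: 36.6
```

Emit:
drive_tool:
  plan:
    - [0,0,0.1,0,0,0,-1]
    - [0,0,0.25,0,0,0,-1]
    - [0,0,0.45,0,0,0,-1]
    - [0,0,0.6,0,0,0,-1]
    - [0,0,0.6,0,0,0,-1]

```text
time_s: 3.85
eef_pos: [0.5681, -0.3466, 0.2125]
eef_rot: [[0.971, 0.24, 0.008], [0.24, -0.971, -0.006], [0.006, 0.008, -1.0]]
contact_force: [-0.2, -0.0, -3.4]
gripper_width: 0.0594
gripper_force: 36.4
```

Emit:
drive_tool:
  plan:
    - [-0.02,0.12,0,0,0,-0.08,-1]
    - [-0.03,0.3,0,0,0,-0.16,-1]
    - [-0.04,0.45,0,0,0,-0.24,-1]
    - [-0.05,0.6,0,0,0,-0.32,-1]
    - [-0.06,0.75,0,0,0,-0.4,-1]
    - [-0.07,0.87,0,0,0,-0.5,-1]
    - [-0.07,0.94,0,0,0,-0.55,-1]
    - [-0.07,0.94,0,0,0,-0.55,-1]

```text
time_s: 4.85
eef_pos: [0.5436, -0.0614, 0.204]
eef_rot: [[0.999, -0.044, -0.003], [-0.044, -0.999, 0.001], [-0.004, -0.001, -1.0]]
contact_force: [1.0, -0.4, -2.3]
gripper_width: 0.0593
gripper_force: 36.4
```

Emit:
drive_tool:
  plan:
    - [-0.02,0.12,0,0,0,-0.08,-1]
    - [-0.03,0.3,0,0,0,-0.16,-1]
    - [-0.04,0.45,0,0,0,-0.24,-1]
    - [-0.05,0.6,0,0,0,-0.32,-1]
    - [-0.06,0.75,0,0,0,-0.4,-1]
    - [-0.07,0.87,0,0,0,-0.5,-1]
    - [-0.07,0.937,0,0,0,-0.55,-1]
    - [-0.07,0.937,0,0,0,-0.55,-1]

```text
time_s: 5.85
eef_pos: [0.5234, 0.2183, 0.2049]
eef_rot: [[0.945, -0.326, -0.002], [-0.326, -0.945, -0.001], [-0.002, 0.002, -1.0]]
contact_force: [1.4, -1.0, -2.6]
gripper_width: 0.0595
gripper_force: 36.4
```

Run:
```python
from h import *
d=grab('wrist','w2.png');s=d['s'];print(s['time_s'],s['eef_pos'],s['eef_rot'][:,0],s['qpos'],s['contact_force'],s['gripper_width'])
for p in[(.5603,.2327,.098),(.5436,.1847,.098),(.53,.2164,.038)]:print(proj(d,p))
```

```text
5.85 [0.52343824 0.21830783 0.20485556] [ 0.94525425 -0.3263308  -0.00161582] [ 2.64152134e-01 -6.54516785e-02  1.77499721e+00 -4.67013469e-04
  1.43431455e+00  2.16743090e+00] [ 1.3565021  -1.04901071 -2.58776805] 0.05948514584062133
[278.84038399 193.52164005]
[354.26974113 193.62380914]
[316.63017277 210.58749231]
```

View pics/w2.png

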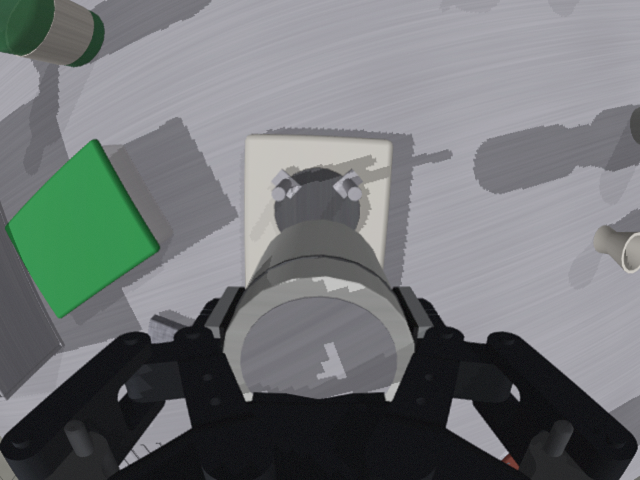

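The post tops appear at (278,194) and (354,194), exactly where I predicted, so the post estimate is good. I'll lower the tin to just above the pan, then ease it down.

Emit:
drive_tool:
  plan:
    - [0,0,-0.12,0,0,0,-1]
    - [0,0,-0.24,0,0,0,-1]
    - [0,0,-0.34,0,0,0,-1]
    - [0,0,-0.42,0,0,0,-1]
    - [0,0,-0.45,0,0,0,-1]
    - [0,0,-0.455,0,0,0,-1]
    - [0,0,-0.455,0,0,0,-1]
    - [0,0,-0.455,0,0,0,-1]

```text
time_s: 6.9
eef_pos: [0.5247, 0.2184, 0.0713]
eef_rot: [[0.945, -0.328, 0.002], [-0.328, -0.945, 0.001], [0.002, -0.001, -1.0]]
contact_force: [1.1, -0.7, -2.0]
gripper_width: 0.0597
gripper_force: 36.4
```

Emit:
drive_tool:
  plan:
    - [0,0,-0.004,0,0,0,-1]
    - [0,0,-0.008,0,0,0,-1]
    - [0,0,-0.011,0,0,0,-1]
    - [0,0,-0.011,0,0,0,-1]

```text
time_s: 7.4
eef_pos: [0.5236, 0.2182, 0.0664]
eef_rot: [[0.945, -0.328, -0.0], [-0.328, -0.945, -0.0], [-0.0, 0.0, -1.0]]
contact_force: [0.1, 0.3, -2.7]
gripper_width: 0.0594
gripper_force: 36.4
```

Emit:
drive_tool:
  plan:
    - [0,0,-0.002,0,0,0,-1]
    - [0,0,-0.004,0,0,0,-1]
    - [0,0,-0.005,0,0,0,-1]
    - [0,0,-0.005,0,0,0,-1]

```text
time_s: 7.9
eef_pos: [0.5237, 0.2182, 0.0651]
eef_rot: [[0.945, -0.328, -0.0], [-0.328, -0.945, -0.0], [-0.0, 0.0, -1.0]]
contact_force: [-0.2, 0.2, -3.2]
gripper_width: 0.0594
gripper_force: 36.4
```

Emit:
drive_tool:
  plan:
    - [0,0,-0.001,0,0,0,-1]
    - [0,0,-0.003,0,0,0,-1]
    - [0,0,-0.003,0,0,0,-1]

```text
time_s: 8.28
eef_pos: [0.5239, 0.2182, 0.065]
eef_rot: [[0.945, -0.328, 0.0], [-0.328, -0.945, -0.0], [0.0, 0.0, -1.0]]
contact_force: [-3.4, -1.8, 3.5]
gripper_width: 0.0595
gripper_force: 36.7
```

It has touched down, so I release.

Emit:
drive_tool:
  plan:
    - [0,0,0,0,0,0,-0.2]
    - [0,0,0,0,0,0,0.5]
    - [0,0,0,0,0,0,0.8]
    - [0,0,0,0,0,0,1]
    - [0,0,0,0,0,0,1]
    - [0,0,0,0,0,0,1]

```text
time_s: 9.02
eef_pos: [0.5238, 0.2182, 0.0642]
eef_rot: [[0.945, -0.328, 0.0], [-0.328, -0.945, 0.0], [0.0, -0.0, -1.0]]
contact_force: [0.6, -0.3, 0.2]
gripper_width: 0.0855
gripper_force: 0.0
```

Emit:
drive_tool:
  plan:
    - [0,0,0.06,0,0,0,1]
    - [0,0,0.16,0,0,0,1]
    - [0,0,0.28,0,0,0,1]
    - [0,0,0.36,0,0,0,1]
    - [0,0,0.36,0,0,0,1]

```text
time_s: 9.65
eef_pos: [0.5257, 0.2188, 0.1763]
eef_rot: [[0.945, -0.328, 0.007], [-0.328, -0.945, 0.002], [0.006, -0.004, -1.0]]
contact_force: [0.5, 0.2, -0.3]
gripper_width: 0.0854
gripper_force: 0.0
```

Run:
```python
from h import *
t=grab('top','t3.png')['img'];d=grab('wrist','w3.png');s=d['s'];print(s['time_s'],s['eef_pos'],s['contact_force'],s['gripper_width'])
print(proj(d,[.524,.2184,.113]))
cv2.imwrite('pics/c3.png',np.hstack([cv2.resize(d['img'][100:480,120:520],(400,380)),cv2.resize(t[185:320,80:215],(380,380),interpolation=cv2.INTER_CUBIC)])[:,:,::-1])
```

```text
9.7 [0.52450751 0.21844587 0.17396176] [-0.14961723 -0.42852202 -0.5398422 ] 0.08527248107279191
[317.53202509 258.53532925]
```

View pics/c3.png

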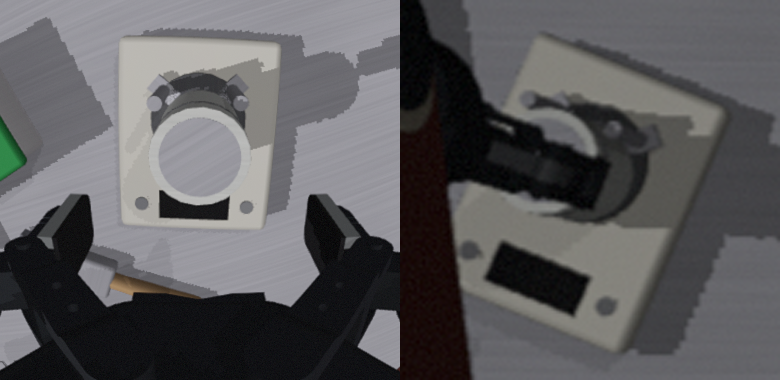

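The tin stands upright, with its rim centre at about (319,254) in the wrist image. The post tops are at (274,203) and (361,203), level with each other, so the tool's yaw matches the pan's. I'll work out the push line.

Run:
```python
from h import *
d=grab('wrist');s=d['s']
L,R=[onz(d,*p,.098) for p in[(274,203),(361,203)]];t=onz(d,319,254,.113)
y=(L-R);print('sep',np.linalg.norm(y));y/=np.linalg.norm(y);x=np.array([y[1],-y[0],0]);m=(L+R)/2;print('x',x,'yaw',np.degrees(np.arctan2(x[1],x[0])),'mid',m)
h=m-.0234*x; print('home',h,'tin',t,'tin rel home',(t-h)@x,(t-h)@y,'tcp rel home',(s['eef_pos']-h)@x,(s['eef_pos']-h)@y)
print(s['eef_pos'],s['eef_rot'][:,0])
```

```text
sep 0.05123485945293738
x [ 0.94450898 -0.32848559  0.        ] yaw -19.176882671680076 mid [0.55124742 0.20828274 0.098     ]
home [0.52914591 0.21596931 0.098     ] tin [0.52575926 0.21622418 0.113     ] tin rel home -0.0032824506222801533 -0.0008717331987613255 tcp rel home -0.0059173697800788015 0.0002690556690037114
[0.52364528 0.2181672  0.1722995 ] [ 9.44680647e-01 -3.27991488e-01  2.41140619e-04]
```

Emit:
drive_tool:
  plan:
    - [-0.1,0.035,0,0,0,0,0]
    - [-0.202,0.07,0,0,0,0,-1]
    - [-0.202,0.07,-0.05,0,0,0,-1]
    - [-0.202,0.07,-0.1,0,0,0,-1]
    - [-0.202,0.07,-0.2,0,0,0,-1]
    - [-0.202,0.07,-0.3,0,0,0,-1]
    - [-0.202,0.07,-0.38,0,0,0,-1]
    - [-0.202,0.07,-0.38,0,0,0,-1]
  squeeze: 20

```text
time_s: 10.8
eef_pos: [0.4611, 0.2379, 0.0544]
eef_rot: [[0.944, -0.329, -0.007], [-0.329, -0.944, -0.002], [-0.006, 0.005, -1.0]]
contact_force: [0.1, 0.0, -0.1]
gripper_width: 0.0
gripper_force: 0.0
```

Emit:
drive_tool:
  plan:
    - [0,0,0,0,0,0,-1]
    - [0,0,0,0,0,0,-1]
    - [0,0,0,0,0,0,-1]

```text
time_s: 11.18
eef_pos: [0.4639, 0.2394, 0.0593]
eef_rot: [[0.945, -0.328, 0.002], [-0.328, -0.945, 0.001], [0.002, -0.001, -1.0]]
contact_force: [-0.1, 0.2, -0.1]
gripper_width: -0.0003
gripper_force: 0.0
```

Emit:
drive_tool:
  plan:
    - [0.015,-0.006,0,0,0,0,-1]
    - [0.03,-0.012,0,0,0,0,-1]
    - [0.045,-0.018,0,0,0,0,-1]
    - [0.06,-0.022,0,0,0,0,-1]
    - [0.063,-0.023,0,0,0,0,-1]
    - [0.063,-0.023,0,0,0,0,-1]

```text
time_s: 11.92
eef_pos: [0.4821, 0.2323, 0.0581]
eef_rot: [[0.945, -0.328, -0.0], [-0.328, -0.945, -0.0], [-0.0, 0.0, -1.0]]
contact_force: [-0.1, 0.1, -0.1]
gripper_width: 0.0001
gripper_force: 0.0
```

Emit:
drive_tool:
  plan:
    - [0.0032,-0.0011,0,0,0,0,-1]
    - [0.0063,-0.0022,0,0,0,0,-1]
    - [0.0063,-0.0022,0,0,0,0,-1]

```text
time_s: 12.3
eef_pos: [0.4839, 0.2317, 0.0582]
eef_rot: [[0.945, -0.328, -0.0], [-0.328, -0.945, 0.0], [-0.0, 0.0, -1.0]]
contact_force: [-0.4, 0.4, -0.3]
gripper_width: 0.0003
gripper_force: 0.0
```

Emit:
drive_tool:
  plan:
    - [0.0032,-0.0011,0,0,0,0,-1]
    - [0.0063,-0.0022,0,0,0,0,-1]
    - [0.0063,-0.0022,0,0,0,0,-1]

```text
time_s: 12.68
eef_pos: [0.4858, 0.231, 0.0582]
eef_rot: [[0.945, -0.328, -0.0], [-0.328, -0.945, -0.0], [-0.0, 0.0, -1.0]]
contact_force: [-1.2, -0.4, 0.4]
gripper_width: 0.0
gripper_force: 0.0
```

Emit:
drive_tool:
  plan:
    - [0.0016,-0.0006,0,0,0,0,-1]
    - [0.0032,-0.0011,0,0,0,0,-1]
    - [0.0032,-0.0011,0,0,0,0,-1]

```text
time_s: 13.05
eef_pos: [0.4868, 0.2306, 0.0582]
eef_rot: [[0.945, -0.328, 0.0], [-0.328, -0.945, 0.0], [0.0, -0.0, -1.0]]
contact_force: [-1.4, 1.0, 0.5]
gripper_width: 0.0003
gripper_force: 0.0
```

Emit:
drive_tool:
  plan:
    - [0.0016,-0.0006,0,0,0,0,-1]
    - [0.0032,-0.0011,0,0,0,0,-1]
    - [0.0032,-0.0011,0,0,0,0,-1]

```text
time_s: 13.42
eef_pos: [0.4878, 0.2303, 0.0582]
eef_rot: [[0.945, -0.328, -0.0], [-0.328, -0.945, -0.0], [0.0, 0.0, -1.0]]
contact_force: [-1.6, 1.3, 0.6]
gripper_width: -0.0004
gripper_force: 0.1
```

The tin is sliding at about 2 N. I'll continue in 1 mm steps, then smaller ones.

Emit:
drive_tool:
  plan:
    - [0.0016,-0.0006,0,0,0,0,-1]
    - [0.0032,-0.0011,0,0,0,0,-1]
    - [0.0032,-0.0011,0,0,0,0,-1]

```text
time_s: 13.8
eef_pos: [0.4887, 0.23, 0.0581]
eef_rot: [[0.945, -0.328, -0.0], [-0.328, -0.945, 0.0], [-0.0, -0.0, -1.0]]
contact_force: [-1.8, 0.7, 0.3]
gripper_width: -0.0001
gripper_force: 0.1
```

Emit:
drive_tool:
  plan:
    - [0.001,-0.0003,0,0,0,0,-1]
    - [0.002,-0.0007,0,0,0,0,-1]
    - [0.002,-0.0007,0,0,0,0,-1]

```text
time_s: 14.18
eef_pos: [0.4889, 0.23, 0.0581]
eef_rot: [[0.945, -0.328, -0.001], [-0.328, -0.945, 0.0], [-0.001, -0.0, -1.0]]
contact_force: [-3.4, 2.8, 1.7]
gripper_width: 0.0001
gripper_force: 0.2
```

In the scale's axes the force is Fx ≈ -4.1 N and Fy ≈ +1.5 N. It leans left, so the tin is bearing on the right post. I'll nudge it left to check.

Emit:
drive_tool:
  plan:
    - [0.0008,0.0023,0,0,0,0,-1]
    - [0.0016,0.0047,0,0,0,0,-1]
    - [0.0016,0.0047,0,0,0,0,-1]

```text
time_s: 14.55
eef_pos: [0.49, 0.2311, 0.0582]
eef_rot: [[0.945, -0.328, 0.0], [-0.328, -0.945, -0.0], [0.0, 0.0, -1.0]]
contact_force: [-2.2, 1.8, -0.1]
gripper_width: 0.0001
gripper_force: 0.2
```

Emit:
drive_tool:
  plan:
    - [0.001,-0.0003,0,0,0,0,-1]
    - [0.002,-0.0007,0,0,0,0,-1]
    - [0.002,-0.0007,0,0,0,0,-1]

```text
time_s: 14.92
eef_pos: [0.4902, 0.2311, 0.0582]
eef_rot: [[0.945, -0.328, -0.0], [-0.328, -0.945, 0.0], [-0.0, -0.0, -1.0]]
contact_force: [-3.4, 2.1, 1.5]
gripper_width: 0.0001
gripper_force: 0.2
```

Emit:
drive_tool:
  plan:
    - [0.001,-0.0003,0,0,0,0,-1]
    - [0.001,-0.0003,0,0,0,0,-1]

```text
time_s: 15.18
eef_pos: [0.4903, 0.2311, 0.0581]
eef_rot: [[0.945, -0.328, -0.001], [-0.328, -0.945, 0.0], [-0.001, -0.0, -1.0]]
contact_force: [-3.9, 3.5, 0.4]
gripper_width: -0.0002
gripper_force: 0.2
```

It still leans left, so I shift the push another 2 mm left.

Emit:
drive_tool:
  plan:
    - [0.0011,0.003,0,0,0,0,-1]
    - [0.0022,0.0063,0,0,0,0,-1]
    - [0.0022,0.0063,0,0,0,0,-1]

```text
time_s: 15.55
eef_pos: [0.491, 0.2325, 0.0579]
eef_rot: [[0.945, -0.328, -0.001], [-0.328, -0.945, -0.001], [-0.001, 0.001, -1.0]]
contact_force: [-5.1, -0.6, 0.3]
gripper_width: -0.0001
gripper_force: 0.0
```

Emit:
drive_tool:
  plan:
    - [0.001,-0.0003,0,0,0,0,-1]
    - [0.002,-0.0007,0,0,0,0,-1]
    - [0.002,-0.0007,0,0,0,0,-1]

```text
time_s: 15.92
eef_pos: [0.4911, 0.2323, 0.0578]
eef_rot: [[0.945, -0.328, -0.002], [-0.328, -0.945, -0.001], [-0.002, 0.001, -1.0]]
contact_force: [-6.8, 0.2, 1.5]
gripper_width: 0.0001
gripper_force: 0.0
```

The force now leans right by about 2 N while the tin resists, so it is probably seated on both posts with some leftover side drag. I'll ease back 0.7 mm to the right and check.

Emit:
drive_tool:
  plan:
    - [-0.0008,-0.0022,0,0,0,0,-1]
    - [-0.0008,-0.0022,0,0,0,0,-1]

```text
time_s: 16.18
eef_pos: [0.4911, 0.2319, 0.0579]
eef_rot: [[0.945, -0.328, -0.001], [-0.328, -0.945, 0.0], [-0.001, 0.0, -1.0]]
contact_force: [-5.6, 1.2, 1.1]
gripper_width: 0.0002
gripper_force: 0.0
```

Run:
```python
from h import *
d=grab('wrist','w5.png');s=d['s'];F=s['contact_force'];print(s['time_s'],s['eef_pos'],'F scale',F@[.945,-.328,0],F@[.328,.945,0])
print(proj(d,[.5291,.2160,.113]))
cv2.imwrite('pics/c5.png',cv2.resize(d['img'][130:430,140:500],(720,600),interpolation=cv2.INTER_CUBIC)[:,:,::-1])
```

```text
16.175 [0.49111467 0.23193649 0.0578745 ] F scale -5.710460062314907 -0.7597400856796208
[326.15010612 244.28340939]
```

View pics/c5.png

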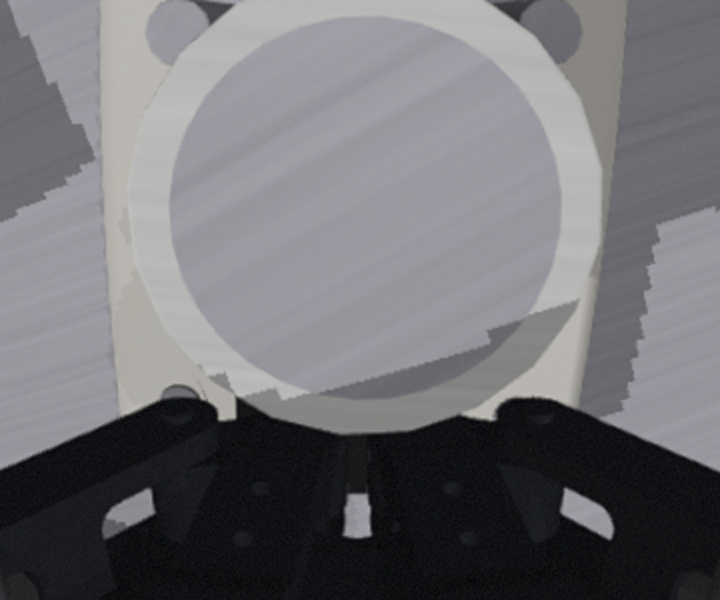

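The crop shows the tin's rim spanning x 128–602 (middle 365) and the posts' outer edges at 147 and 581 (middle 364). The tin is centred between the posts to about 0.2 mm, and the side force is down to -0.8 N. Now I press home.

Emit:
drive_tool:
  plan:
    - [0.001,-0.001,0,0,0,0,-1]
    - [0.003,-0.0017,0,0,0,0,-1]
    - [0.003,-0.0017,0,0,0,0,-1]

```text
time_s: 16.6
eef_pos: [0.4911, 0.2318, 0.0577]
eef_rot: [[0.945, -0.328, -0.004], [-0.328, -0.945, 0.001], [-0.004, 0.001, -1.0]]
contact_force: [-8.7, 1.9, 1.9]
gripper_width: 0.0
gripper_force: 0.0
```

Emit:
drive_tool:
  plan:
    - [0.0006,-0.001,0,0,0,0,-1]
    - [0.0012,-0.0019,0,0,0,0,-1]
    - [0.0012,-0.0019,0,0,0,0,-1]

```text
time_s: 16.98
eef_pos: [0.4911, 0.2316, 0.0576]
eef_rot: [[0.945, -0.328, -0.004], [-0.328, -0.945, 0.001], [-0.005, 0.0, -1.0]]
contact_force: [-9.6, 4.1, 2.4]
gripper_width: 0.0001
gripper_force: 0.0
```

Fx is about -10.4 N, and Fy changes sign over 0.2 mm of sideways movement, so both posts are bearing at about 6 N each. I'll hold briefly, then back straight off.

Emit:
drive_tool:
  plan:
    - [0.0002,0.0005,0,0,0,0,-1]
    - [0.0002,0.0005,0,0,0,0,-1]
    - [0.0002,0.0005,0,0,0,0,-1]
    - [0.0002,0.0005,0,0,0,0,-1]

```text
time_s: 17.48
eef_pos: [0.4911, 0.2317, 0.0576]
eef_rot: [[0.945, -0.328, -0.004], [-0.328, -0.945, 0.001], [-0.005, 0.0, -1.0]]
contact_force: [-10.1, 3.7, 3.3]
gripper_width: -0.0001
gripper_force: 0.0
```

Emit:
drive_tool:
  plan:
    - [-0.008,0.0028,0,0,0,0,-1]
    - [-0.02,0.007,0,0,0,0,-1]
    - [-0.05,0.017,0,0,0,0,-1]
    - [-0.1,0.035,0,0,0,0,-1]
    - [-0.1,0.035,0,0,0,0,-1]

```text
time_s: 18.1
eef_pos: [0.4618, 0.2418, 0.058]
eef_rot: [[0.945, -0.327, -0.0], [-0.327, -0.945, -0.0], [-0.0, 0.0, -1.0]]
contact_force: [-0.2, -0.0, 0.3]
gripper_width: -0.0001
gripper_force: 0.0
```

Emit:
drive_tool:
  plan:
    - [0,0,0.15,0,0,0,-1]
    - [0,0,0.35,0,0,0,-1]
    - [0,0,0.45,0,0,0,-1]
    - [0,0,0.45,0,0,0,-1]

```text
time_s: 18.6
eef_pos: [0.4651, 0.2422, 0.1971]
eef_rot: [[0.945, -0.328, 0.007], [-0.328, -0.945, 0.002], [0.006, -0.005, -1.0]]
contact_force: [0.8, 0.5, 0.1]
gripper_width: 0.0
gripper_force: 0.0
```

Run:
```python
from h import *
d=grab('wrist','w6.png');s=d['s'];print(s['time_s'],s['eef_pos'],s['contact_force']);sd=grab('side','s6.png')['img']
cv2.imwrite('pics/c6.png',np.hstack([d['img'][60:460,140:540],cv2.resize(sd[300:480,110:310],(400,400))])[:,:,::-1])
```

```text
18.6 [0.46506448 0.24218987 0.19708896] [0.75521858 0.54700844 0.08719023]
```

View pics/c6.png

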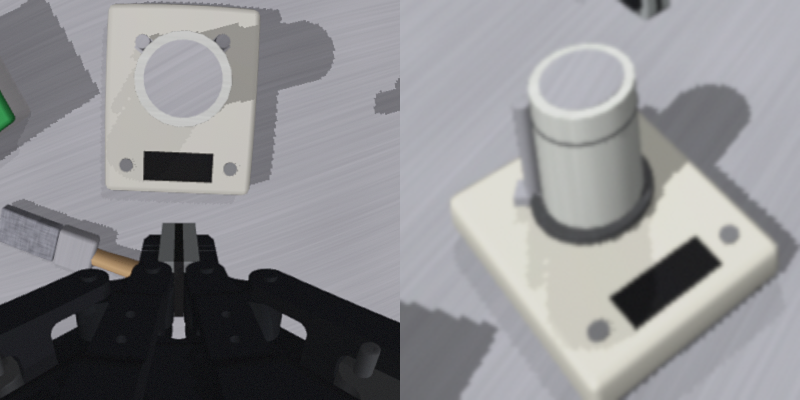

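The tin stands upright against both posts. In the wrist crop its rim is centred at (183,78), with the posts symmetric at (142,41) and (222,41). In the side view the pan's rim shows evenly around it, and the robot is clear.

```bash
python3 -c "
from rig import arm
print(arm.finish_job())"
```

```text
the job is handed in; nothing more can be done
None
```

The short, wide tin stands upright and centred on the pan, against both posts; it was pressed home at about 6 N per post (estimated from the wrist force), nothing else was touched, and the job was handed in at about 19 s.

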